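# Rework and fit up the conveyor guide-roller brackets

## Task

Build up every guide-roller bracket standing on the bench: one brass spacer slid all the way down its upright axle onto the boss, then one black roller slid down on top of the spacer; one bracket was given its roller without a spacer, so take that roller off first. Get the spacers one at a time from the stack magazine by pushing its red feed slide to the end and letting it spring back, feed only as many as there are brackets, and leave the rest in the magazine. A roller left over stays on the bench, and do not disturb the detector puck and the dropper bottle standing behind the magazine.

Things in the scene. Friction and masses are not known exactly. Their poses are not given: they have to be found in the camera images.
- bracket_1: One of 2 or 3 guide-roller brackets, loose, 0.5 kg, always there, with roller_1 wrongly on its boss at the start. Blue foot plate 60x60x8 mm; steel boss 24 mm across, its top 14 mm above the underside; from it an upright axle 12 mm in diameter, straight to 57 mm above the underside, then tapering to a 6 mm tip at 64 mm. A fitted spacer fills 14 to 30 mm, the roller 30 to 54 mm. Origin: centre of the foot's underside; z up the axle, x, y along the foot's edges.
- bracket_2: One of 2 or 3 guide-roller brackets, loose, 0.5 kg, alike. Blue foot plate 60x60x8 mm; steel boss 24 mm across, its top 14 mm above the underside; from it an upright axle 12 mm in diameter, straight to 57 mm above the underside, then tapering to a 6 mm tip at 64 mm. A fitted spacer fills 14 to 30 mm, the roller 30 to 54 mm. Origin: centre of the foot's underside; z up the axle, x, y along the foot's edges.
- bracket_3: One of 2 or 3 guide-roller brackets, loose, 0.5 kg, alike. Blue foot plate 60x60x8 mm; steel boss 24 mm across, its top 14 mm above the underside; from it an upright axle 12 mm in diameter, straight to 57 mm above the underside, then tapering to a 6 mm tip at 64 mm. A fitted spacer fills 14 to 30 mm, the roller 30 to 54 mm. Origin: centre of the foot's underside; z up the axle, x, y along the foot's edges.
- spacer_1: Brass spacer, a ring 30 mm outside (29 to 31 mm to a gripper), bore 14 mm (1 mm clearance all round on the axle), 16 mm high, 0.07 kg; either end may be up. Origin: its centre, half-way up the bore; z along the bore. At the start it lies in the magazine, number 1 from the bottom; the magazine gives the lowest first.
- spacer_2: Brass spacer, a ring 30 mm outside (29 to 31 mm to a gripper), bore 14 mm (1 mm clearance all round on the axle), 16 mm high, 0.07 kg; either end may be up. Origin: its centre, half-way up the bore; z along the bore. At the start it lies in the magazine, number 2 from the bottom; the magazine gives the lowest first.
- spacer_3: Brass spacer, a ring 30 mm outside (29 to 31 mm to a gripper), bore 14 mm (1 mm clearance all round on the axle), 16 mm high, 0.07 kg; either end may be up. Origin: its centre, half-way up the bore; z along the bore. At the start it lies in the magazine, number 3 from the bottom; the magazine gives the lowest first.
- spacer_4: Brass spacer, a ring 30 mm outside (29 to 31 mm to a gripper), bore 14 mm (1 mm clearance all round on the axle), 16 mm high, 0.07 kg; either end may be up. Origin: its centre, half-way up the bore; z along the bore. At the start it lies in the magazine, number 4 from the bottom; the magazine gives the lowest first.
- roller_1: Black rubber-tyred guide roller with grey hub and steel bearing, a ring 42 mm outside, bore 14 mm, 24 mm high, 0.06 kg; at the start it sits on bracket_1, right down on the boss, without a spacer; either end may be up. Origin: its centre, half-way up the bore; z along the bore. There are always three, all alike.
- roller_2: Black rubber-tyred guide roller with grey hub and steel bearing, a ring 42 mm outside, bore 14 mm, 24 mm high, 0.06 kg; at the start it stands on an end face on the bench behind the brackets; either end may be up. Origin: its centre, half-way up the bore; z along the bore. There are always three, all alike.
- roller_3: Black rubber-tyred guide roller with grey hub and steel bearing, a ring 42 mm outside, bore 14 mm, 24 mm high, 0.06 kg; at the start it stands on an end face on the bench behind the brackets; either end may be up. Origin: its centre, half-way up the bore; z along the bore. There are always three, all alike.
- magazine: Magazine fixed to the bench, base 74 mm wide, x = -150 to +100 mm. Origin: on the bench under the tower's axis; x: the way the slide pushes; z up. Tower 50x52 mm, 101 mm high, closed on top, over a track 24 mm high. Guide rails (31 mm high) end at x = 46 mm, a spring barrel at y = 30 mm at x = 48 mm; then the track runs on bare, 26 mm wide, to a 4 mm lip at x = 88 mm.
- landing (a point): Point on the track, 24 mm above the bench and 67.5 mm from the tower's axis, where the centre of a fed spacer comes to lie (within some 4 mm; read its own pose). It can be taken there from above, fingers on both sides of the track. Take each spacer away before feeding the next, which would push it off.
- feed_slide (a joint): Travel of the feed slide in m: 0 home, 0.072 at its end stop. A spring pushes it home, 4 N at 0 rising to 7 N at the end; feeding takes about 10 N. A full stroke pushes the lowest spacer out to the landing; let go, the slide springs home and the stack drops by one.
- slide_grip (a point): Centre of the top of the slide's red grip block, which is 18 mm along the slide, 22 mm across and 34 mm tall, its top 68 mm above the bench; it moves along the magazine's x. Pinch it across its 22 mm from above, or push it from behind. Home it stands at x = -135 mm of the magazine, at the end at x = -63 mm.
- hanging_cord (a point): Point on the black power cord that hangs from the ceiling down to the screw feeder, stiff to the touch: it runs nearly upright from 0.1 m to over 1 m above the bench, within 45 mm of the vertical through this point. Keep the arm clear of it; all the work lies to its right.
- puck_loose: Bystander: detector puck on a square white tray, 69x69x34 mm; origin at the centre of its underside.
- dropper: Bystander: white dropper bottle with red tip, 36 mm across, 107 mm high; origin at the centre of its underside.
There are look-alikes about, which are no part of the job. What is shaped like the bracket_3 but white is not meant. Leave any turquoise look-alike of the roller_1 alone.

How it is judged:
By the outcome, as a careful person would: the job done as asked, in the order asked, and still so for the second after the job is handed in, with the robot touching nothing.
Of bracket_2, bracket_3 only 1 to 2 are there at a start; the rules pass over those that are not, and their reading is None.
At some moment in a run one of bracket_1, bracket_2, bracket_3 may be knocked a few centimetres aside while the robot is not near it.
Once in a run the grip may slacken for a moment while it holds something.
It also fails if it takes over 210 s, if anything falls off the work surface, if the arm or the gripper's body presses on something with over 40 N, if the wrist force passes 120 N, or if a joint passes its speed limit or range.

## Robot

A 7-joint arm with a two-finger parallel gripper is mounted at the origin on a cart in front of the work surface, level with it; the furniture and walls round the work are solid. World frame = base frame: x ahead of the robot, y to its left, z up, the work surface at z = 0. Lengths are in m, angles in rad, forces in N, time in s.
With the tool pointing down it reaches from about 0.4 to 0.875 m from the base axis. Payload 19.3 kg.
Tool frame: the origin (TCP) lies midway between the tips of the shut fingers; the grasp point (between the pads) lies 19 mm behind it; z points along the fingers, y is the line along which they close (so a half turn about z gives the same grasp; the last joint's range is limited). The gripper opens to 85 mm and grips with 20 to 120 N. Pads are 22 mm wide; open, the fingers measure 114 mm over their backs; the gripper's body (76 mm by 85 mm) begins 54 mm behind the grasp point. The pads swing forward as they close: fully open they stand 13 mm farther back than shut.
Start: joints at [-1.4, 0.521, -0.036, 1.599, 0.021, 1.021, -0.113], TCP at [0.149, 0.607, 0.231] pointing down, gripper open.
Joint ranges: [-2.91, 2.91], [-0.3, 2.13], [-1.5, 1.42], [0.17, 2.43], [-1.26, 4.41], [0.16, 1.93], [-2.52, 2.52]. Speed limits (rad/s): [1.89, 1.89, 2.39, 2.39, 3.01, 3.01, 3.01].

## Interface

Orientations are given as [roll, pitch, yaw] about the fixed x, y, z axes, in that order (R = Rz(yaw) Ry(pitch) Rx(roll)).
In Python, from workcell import telemetry, grab_frame, calibration, bot, outline_of, landmark_of gives the robot as it stands. The module is installed in compiled form; this text tells all that it offers.
- The arm moves only by the shell command python3 -m inch 'ROWS' [FORCE]. ROWS is JSON, a list of rows, each a list of 7 numbers: the shift along the tool's x, y, z in m, then the turn, a rotation vector about the tool's x, y, z in rad, then the closure, from 0 (fully open) to 1 (shut). A call has 1 to 5 rows; each row shifts and turns the commanded pose from where the row before left it, along the tool's axes as they then stand; what a row does not reach is not made up. A row lasts 1/10 s, in which the tool goes at most 50 mm and 8.59 degrees, less where a joint would pass 70% of its speed; a pose out of reach is approached as far as the arm can. A call is refused whole if a number of a shift passes 0.05 or a number of a turn 0.15, either way. A call with a gripper value outside its range is refused whole. The fingers move at their own pace and stop on an object; FORCE is the grip in N (left out, the last holds). Time passes only in rows, so rows that do not move let the fingers close. It gives the time, the measured TCP pose, the force, the opening and the grip force at its end, in the units of the state.
- telemetry.observe(): the state, without advancing time (a new reading comes with each control period).
- grab_frame(name): name is "scene" or "top" or "wrist"; returns the picture (384x512x3 uint8, red, green, blue); there is no depth.
- calibration(name): a dict with "fovy" (degrees; the focal length in pixels is half the picture's height over the tangent of half this angle, whatever the lens; pixels are square), "cx", "cy" (the principal point, pixels), "pose" (4x4, takes a point from camera to world coordinates). Camera axes: x right, y down, z forward; pixel columns grow to the right and rows downward; lengths in m; the calibration is good to about 2 mm. The wrist camera is an equidistant fisheye: a pixel r from the principal point sees the ray r / f radians off the axis. A picture is of the moment at which its call begins: read the wrist's pose just before it. calibration takes no time and is no camera call; for the wrist camera it gives the pose at the moment of the call.
- bot.job_done(): hands the job in; it is judged then, once.
Trained networks look in the newest picture that a camera, given by its name, has taken for a name from the list of things; names that differ only in an ending like _2 or _b are one class to them, and where a whole thing is asked for, a point or a joint stands for the part that bears it (a point fixed in the world has none). Each returns a list of dicts, best first, with "score" (0 to 1); they miss things now and then, are a little off and sometimes report something else, mostly with a low value. They report only what shows in the picture. A call takes as long as a camera call. They do not tell look-alikes from the thing itself.
- outline_of(label, camera): "region" (384x512 bool, what is visible of it) and "rect" ([left, top, right, bottom] in pixels, round what is visible of it).
- landmark_of(label, camera): "xy" ([column, row] in pixels: a listed point, or the origin of a listed thing).
The state is a dict: "clock": time; "qpos": joint angles; "qd": joint speeds; "joint_efforts": joint torques, N m; "position": TCP position; "tool_rot": TCP orientation; "force": force on the tool from outside, world axes, zero at the start; "moment": the same for the moment, N m; "grip_width": finger opening in m; "finger_force": force on a finger pad.
Only numpy, scipy, OpenCV 4.12 (cv2) and the standard library are available. Lean on these libraries where they do the work, as an engineer would, in place of code of your own. Each camera call takes 0.05 s, during which the arm holds its last target. There are 200 camera calls.

## Working session

There is one attempt and no reset: what is moved stays moved. The work goes in short steps, Python scripts to look and compute and a shell command to move; the robot and the scene stay as the last step left them, time stands still between calls to the robot, and variables do not carry over. Pictures are saved under pics/ and viewed, at most 14 in all, crops included, and the job is handed in when it is done.

```bash
mkdir -p pics; cat > h.py <<'E'
import numpy as np, cv2, json
from workcell import telemetry, grab_frame, calibration, bot, outline_of, landmark_of
from scipy.spatial.transform import Rotation as R
def foc(c): return 192/np.tan(np.radians(c["fovy"])/2)
def ray(cam,u,v,c=None):
    c=c or calibration(cam); f=foc(c); P=np.array(c["pose"]); d=np.array([(u-c["cx"])/f,(v-c["cy"])/f,1.])
    if cam=="wrist":
        r=np.hypot(d[0],d[1]); d=np.array([0,0,1.]) if r<1e-9 else np.array([d[0]/r*np.sin(r),d[1]/r*np.sin(r),np.cos(r)])
    return P[:3,3],P[:3,:3]@d
def at(cam,u,v,z,c=None):
    o,d=ray(cam,u,v,c); return o+d*(z-o[2])/d[2]
def proj(cam,p,c=None):
    c=c or calibration(cam); f=foc(c); P=np.array(c["pose"]); q=P[:3,:3].T@(np.array(p)-P[:3,3])
    if cam=="wrist":
        n=np.hypot(q[0],q[1]); th=np.arctan2(n,q[2]); return c["cx"]+f*th*q[0]/n, c["cy"]+f*th*q[1]/n
    return c["cx"]+f*q[0]/q[2], c["cy"]+f*q[1]/q[2]
def snap(cam,fn=None):
    im=grab_frame(cam)
    if fn: cv2.imwrite("pics/"+fn,cv2.cvtColor(im,cv2.COLOR_RGB2BGR))
    return im
E
python3 - <<'E'
from h import *
np.set_printoptions(precision=4,suppress=True)
s=telemetry.observe(); print({k:np.round(v,4) for k,v in s.items()})
hz={"bracket_1":0,"roller_1":0.012,"magazine":0,"landing":.024,"slide_grip":.068,"puck_loose":0,"dropper":0,"hanging_cord":.3,"spacer_1":.03}
for cam in("top","scene"):
    snap(cam,cam+"0.png"); c=calibration(cam); print(cam,c["fovy"],np.array(c["pose"]))
    for n,z in hz.items():
        for l in landmark_of(n,cam)[:6]: print(cam,n,round(l["score"],2),np.round(l["xy"],1),np.round(at(cam,*l["xy"],z),3))
E
```

```text
{'clock': np.float64(0.0), 'qpos': array([-1.4002,  0.522 , -0.0363,  1.6   ,  0.0212,  1.0211, -0.1128]), 'qd': array([-0.0008,  0.0006,  0.0008,  0.0004,  0.0004,  0.0012, -0.0007]), 'joint_efforts': array([ -0.0043, -92.7151,   1.9783, -36.9937,   0.0178,   0.0081,
        -0.    ]), 'position': array([0.149 , 0.6066, 0.2307]), 'tool_rot': array([-3.1404,  0.0001,  2.9008]), 'force': array([-0.5885,  0.3307, -0.726 ]), 'moment': array([ 0.0536, -0.0048, -0.0082]), 'finger_force': np.float64(0.0), 'grip_width': np.float64(0.0855)}
top 52.84612956916182 [[-0.0103 -0.9844  0.1759  0.3884]
 [-0.9997  0.014   0.0199  0.1648]
 [-0.0221 -0.1756 -0.9842  1.4278]
 [ 0.      0.      0.      1.    ]]
top bracket_1 0.68 [165.4 189.8] [0.657 0.527 0.   ]
top bracket_1 0.67 [288.1 244.1] [0.449 0.069 0.   ]
top bracket_1 0.58 [339.7 247.8] [ 0.433 -0.118  0.   ]
top roller_1 0.63 [328.4 218. ] [ 0.541 -0.08   0.012]
top roller_1 0.58 [318.9 246.8] [ 0.437 -0.041  0.012]
top roller_1 0.55 [342.2 245.2] [ 0.442 -0.125  0.012]
top roller_1 0.39 [273.5 216.9] [0.548 0.121 0.012]
top magazine 0.8 [3
[... 732 characters left out ...]
 [ 0.443 -0.125  0.012]
scene roller_1 0.49 [242.5 266.9] [0.562 0.127 0.012]
scene magazine 0.97 [302.8 287.6] [ 0.658 -0.018  0.   ]
scene landing 0.74 [322.9 299.5] [ 0.659 -0.094  0.024]
scene landing 0.34 [299.5 279.6] [ 0.653 -0.008  0.024]
scene slide_grip 0.78 [269.8 240.6] [0.65  0.121 0.068]
scene puck_loose 0.88 [313.7 259.8] [0.75  0.044 0.   ]
scene dropper 0.55 [343.6 275.8] [ 0.776 -0.05   0.   ]
scene hanging_cord 0.71 [174.  146.3] [0.507 0.367 0.3  ]
scene hanging_cord 0.49 [269.  240.1] [ 0.495 -0.077  0.3  ]
scene spacer_1 0.5 [305.  278.4] [ 0.664 -0.017  0.03 ]
scene spacer_1 0.47 [306.5 271.1] [0.684 0.001 0.03 ]
scene spacer_1 0.39 [303.1 283. ] [ 0.65  -0.026  0.03 ]
```

View pics/top0.png

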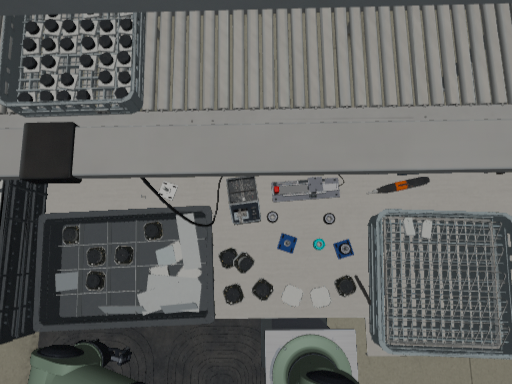

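View pics/scene0.png

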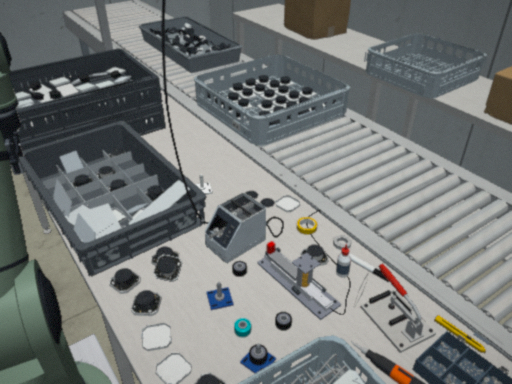

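The top view shows two blue brackets: a bare one at px (288,244) and one with a roller at (344,248). The turquoise decoy is at (319,244), and loose rollers are at (273,217) and (329,218). The magazine runs from its red grip (277,188) towards −y. The scene view agrees and shows the cord at left (px ~175,150). I'll pull in first, then sweep inside the cord.

```bash
python3 -m inch '[[0,-0.05,0,0,0,0,0],[0,-0.05,0,0,0,0,0],[0,-0.05,0,0,0,0,0],[0,-0.045,0,0,0,0,0],[0,0,0,0,0,0,0]]' 40
python3 -m inch '[[-0.043,-0.0025,0,0,0,0.1,0],[-0.043,-0.0025,0,0,0,0.1,0],[-0.043,-0.0025,0,0,0,0.1,0],[-0.043,-0.0025,0,0,0,0.1,0],[0,0,0,0,0,0,0]]'
```

```text
clock: 1.5
position: [0.1019, 0.4129, 0.2314]
tool_rot: [-3.14, 0.0, 2.901]
force: [-0.5, 0.3, -1.2]
grip_width: 0.0857
finger_force: 0.0
clock: 2.0
position: [0.2607, 0.3406, 0.2315]
tool_rot: [3.141, 0.001, 2.491]
force: [-1.0, 0.4, -0.7]
grip_width: 0.0851
finger_force: 0.0
```

```bash
python3 -m inch '[[-0.043,-0.0025,0,0,0,0.1,0],[-0.043,-0.0025,0,0,0,0.1,0],[-0.043,-0.0025,0,0,0,0.1,0],[-0.043,-0.0025,0,0,0,0.1,0],[0,0,0,0,0,0,0]]'
python3 -m inch '[[-0.043,-0.0025,0,0,0,0.1,0],[-0.043,-0.0025,0,0,0,0.1,0],[-0.043,-0.0025,0,0,0,0.1,0],[-0.043,-0.0025,0,0,0,0.1,0],[-0.043,-0.0025,0,0,0,0.12,0]]'
python3 -m inch '[[-0.03,0.0,0,0,0,0,0],[0,0.03,0,0,0,0,0],[0,0,0,0,0,0,0],[0,0,0,0,0,0,0]]'
python3 - <<'E'
from h import *
s=telemetry.observe(); print(s["position"],s["tool_rot"])
c=calibration("wrist"); snap("wrist","w0.png"); print(np.round(c["pose"],3),c["fovy"])
for n,z in {"bracket_1":0,"roller_1":0.012,"magazine":0,"slide_grip":.068}.items():
    for l in landmark_of(n,"wrist")[:6]: print(n,round(l["score"],2),np.round(l["xy"],1),np.round(at("wrist",*l["xy"],z,c),4))
E
```

```text
clock: 2.5
position: [0.3724, 0.211, 0.2316]
tool_rot: [3.141, 0.001, 2.091]
force: [-0.6, 1.0, -1.0]
grip_width: 0.0854
finger_force: 0.0
clock: 3.0
position: [0.4279, 0.0082, 0.2315]
tool_rot: [3.141, -0.0, 1.578]
force: [0.7, -0.4, 0.6]
grip_width: 0.0855
finger_force: 0.0
clock: 3.4
position: [0.4577, -0.0201, 0.2311]
tool_rot: [-3.141, 0.0, 1.581]
force: [-1.4, -0.3, 0.3]
grip_width: 0.0855
finger_force: 0.0
[ 0.45767699 -0.02008871  0.23109179] [-3.14116593e+00  4.02854459e-04  1.58123596e+00]
[[ 1.     0.011  0.003  0.458]
 [ 0.011 -0.966 -0.257  0.045]
 [ 0.     0.257 -0.966  0.374]
 [ 0.     0.     0.     1.   ]] 65.70646984690485
bracket_1 0.84 [242.2 243.3] [ 0.4348 -0.1281  0.    ]
bracket_1 0.73 [256.8  91.6] [0.4531 0.0741 0.    ]
roller_1 0.94 [324.  218.3] [ 0.5431 -0.0862  0.012 ]
roller_1 0.92 [337.3  55.8] [0.5513 0.1226 0.012 ]
roller_1 0.61 [237.1 254.2] [ 0.4284 -0.1391  0.012 ]
roller_1 0.58 [251.3 186.6] [ 0.4475 -0.0444  0.012 ]
magazine 0.84 [400.9 172.5] [ 0.6534 -0.0243  0.    ]
slide_grip 0.92 [426.8  65.7] [0.6453 0.1135 0.068 ]
```

View pics/w0.png

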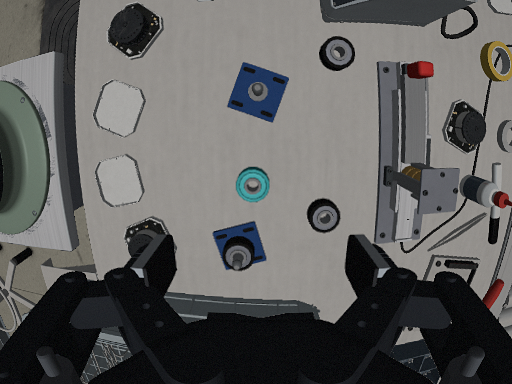

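The wrist view shows the bare bracket at px (257,91), the bracket with the roller at (240,245), the turquoise decoy at (253,184), rollers at (337,53) and (323,215), and the red grip at (426,68). Next is a helper that measures the blue plates.

```bash
cat >> h.py <<'E'
def unproj(cam,uv,z,c):
    f=foc(c);P=np.array(c["pose"]);d=np.c_[(uv[:,0]-c["cx"])/f,(uv[:,1]-c["cy"])/f,np.ones(len(uv))]
    if cam=="wrist":
        r=np.hypot(d[:,0],d[:,1])+1e-9; d=np.c_[d[:,0]/r*np.sin(r),d[:,1]/r*np.sin(r),np.cos(r)]
    d=d@P[:3,:3].T; return P[:3,3]+d*((z-P[2,3])/d[:,2])[:,None]
def plates(cam="wrist",fn=None,z=.008):
    c=calibration(cam); im=snap(cam,fn); h=cv2.cvtColor(im,cv2.COLOR_RGB2HSV)
    m=cv2.inRange(h,(105,120,40),(125,255,255)); m=cv2.morphologyEx(m,cv2.MORPH_CLOSE,np.ones((3,3)))
    n,l,st,_=cv2.connectedComponentsWithStats(m); out=[]
    for i in range(1,n):
        if st[i,4]<80: continue
        v,u=np.nonzero(l==i); q=unproj(cam,np.c_[u,v].astype(float),z,c)
        r=cv2.minAreaRect((q[:,:2]*1000).astype(np.float32))
        print("plate",np.round(r[0],1),"size",np.round(r[1],1),"ang",round(r[2],1),"px",st[i,:4],st[i,4]); out.append(r)
    return im,c,out
E
python3 - <<'E'
from h import *
im,c,o=plates(); 
im2,c2,o2=plates("top")
h=cv2.cvtColor(im,cv2.COLOR_RGB2HSV)
m=cv2.inRange(h,(0,150,100),(6,255,255)); m[:, :390]=0;m[120:]=0
v,u=np.nonzero(m); print("red",u.min(),u.max(),v.min(),v.max())
q=unproj("wrist",np.c_[u,v].astype(float),.068,c); print("red med",q.mean(0),q.min(0),q.max(0))
a=np.hstack([cv2.resize(im[195:285,190:290],None,fx=4,fy=4,interpolation=cv2.INTER_CUBIC),cv2.resize(im[170:260,290:380],None,fx=4,fy=4,interpolation=cv2.INTER_CUBIC)])
b=np.hstack([cv2.resize(im[45:105,220:320],None,fx=4,fy=4,interpolation=cv2.INTER_CUBIC),cv2.resize(im[50:110,370:460],None,fx=4,fy=4,interpolation=cv2.INTER_CUBIC)])
cv2.imwrite("pics/c1.png",np.vstack([a,b])[:,:,::-1])
E
```

```text
plate [454.1  73.6] size [59.2 59.1] ang 71.0 px [228  63  61  59] 1810
plate [ 431.2 -128.8] size [58.3 59.3] ang 16.1 px [214 222  52  42] 756
plate [453.   74.1] size [56.6 56.3] ang 70.8 px [278 234  19  19] 213
red 419 433 62 75
red med [0.64344182 0.11017216 0.068     ] [0.63431042 0.1016884  0.068     ] [0.65384081 0.11836778 0.068     ]
```

View pics/c1.png

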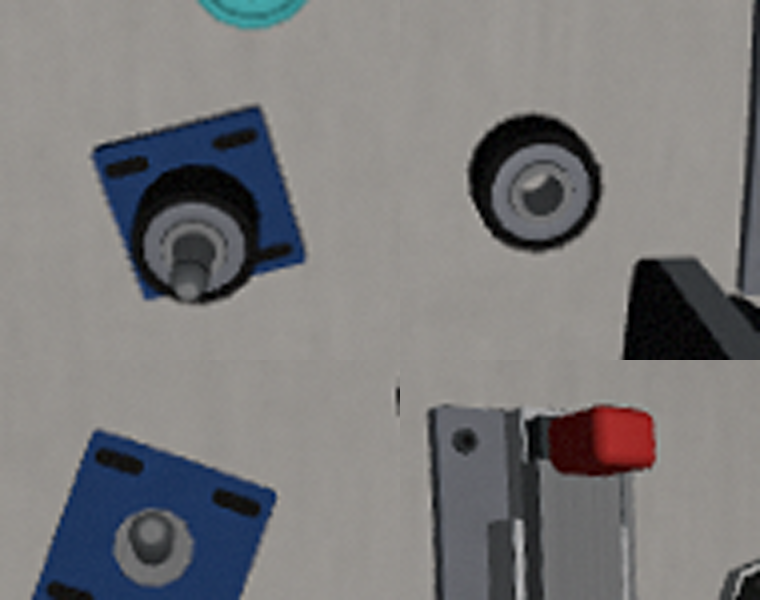

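```bash
python3 -m inch '[[0,0,0,0,0,0.0104,0],[-0.036,-0.009,0,0,0,0,0],[-0.036,-0.009,0.05,0,0,0,0],[-0.036,-0.009,0.05,0,0,0,0],[0,0,0.04,0,0,0,0]]' 40
python3 -m inch '[[0,0,0.03,0,0,0,0],[0,0,0.025,0,0,0,0],[0,0,0.01,0,0,0,0],[0,0,0.01,0,0,0,0],[0,0,0.003,0,0,0,0]]'
python3 -m inch '[[0,0,0,0,0,0,0],[0,0,0,0,0,0,0]]'
python3 - <<'E'
from h import *
s=telemetry.observe(); print(s["position"],s["tool_rot"])
E
```

```text
clock: 4.25
position: [0.4331, -0.1173, 0.1101]
tool_rot: [3.14, 0.002, 1.566]
force: [1.6, 1.7, -0.3]
grip_width: 0.0854
finger_force: 0.0
clock: 4.75
position: [0.4342, -0.1141, 0.0329]
tool_rot: [3.141, 0.0, 1.57]
force: [0.2, 0.3, 0.3]
grip_width: 0.085
finger_force: 0.0
clock: 4.95
position: [0.4345, -0.1141, 0.0337]
tool_rot: [3.14, 0.0, 1.57]
force: [-0.5, 1.0, 0.2]
grip_width: 0.0854
finger_force: 0.0
[ 0.43446915 -0.1141249   0.03373169] [3.14043967e+00 1.36597722e-04 1.57047735e+00]
```

```bash
python3 -m inch '[[-0.0144,-0.0035,0,0,0,0,0],[0,0,0.012,0,0,0,0],[0,0,0.01,0,0,0,0],[0,0,0,0,0,0,0],[0,0,0,0,0,0,0.3]]' 40
python3 -m inch '[[0,0,0,0,0,0,1],[0,0,0,0,0,0,1],[0,0,0,0,0,0,1],[0,0,0,0,0,0,1],[0,0,0,0,0,0,1]]' 
python3 -m inch '[[0,0,0,0,0,0,1],[0,0,0,0,0,0,1],[0,0,0,0,0,0,1]]' 30
```

```text
clock: 5.45
position: [0.4303, -0.1282, 0.0107]
tool_rot: [-3.141, -0.0, 1.57]
force: [0.1, 0.4, 0.3]
grip_width: 0.0736
finger_force: 0.0
clock: 5.95
position: [0.4307, -0.1284, 0.0114]
tool_rot: [3.141, -0.0, 1.571]
force: [-0.7, 1.3, 5.8]
grip_width: 0.0402
finger_force: 39.6
clock: 6.25
position: [0.4307, -0.1284, 0.0114]
tool_rot: [3.141, -0.0, 1.571]
force: [-0.7, 0.3, 6.0]
grip_width: 0.0401
finger_force: 39.6
```

```bash
python3 -m inch '[[0,0,-0.01,0,0,0,1],[0,0,-0.02,0,0,0,1],[0,0,-0.02,0,0,0,1],[0,0,-0.03,0,0,0,1],[0,0,0,0,0,0,1]]'
python3 -m inch '[[0.028,0.022,0,0,0,0,1],[0.028,0.022,0,0,0,0,1],[0.028,0.022,0,0,0,0,1],[0.028,0.022,0,0,0,0,1],[0.026,0.021,0,0,0,0,1]]'
python3 -m inch '[[0,0,0,0,0,0,1],[0,0,0.03,0,0,0,1],[0,0,0.03,0,0,0,1],[0,0,0.015,0,0,0,1],[0,0,0,0,0,0,1]]'
```

```text
clock: 6.75
position: [0.4318, -0.1287, 0.0942]
tool_rot: [3.137, 0.0, 1.57]
force: [0.2, 0.5, -1.0]
grip_width: 0.0404
finger_force: 38.9
clock: 7.25
position: [0.5402, 0.0111, 0.0912]
tool_rot: [-3.141, -0.0, 1.571]
force: [0.2, -0.8, -1.0]
grip_width: 0.0402
finger_force: 38.9
clock: 7.75
position: [0.5383, 0.0089, 0.0147]
tool_rot: [-3.139, 0.0, 1.57]
force: [-0.3, 0.4, -0.6]
grip_width: 0.0403
finger_force: 38.9
```

```bash
python3 -m inch '[[0,0,0.008,0,0,0,1],[0,0,0.005,0,0,0,1],[0,0,0,0,0,0,0.5],[0,0,0,0,0,0,0.2],[0,0,0,0,0,0,0]]'
python3 -m inch '[[0,0,0,0,0,0,0],[0,0,0,0,0,0,0],[0,0,-0.04,0,0,0,0],[0,0,-0.05,0,0,0,0],[0,0,-0.04,0,0,0,0]]'
python3 -m inch '[[0.03,0.03,0,0,0,0,0],[0.03,0.03,0,0,0,0,0],[0.01,0.03,0,0,0,0,0],[0,0,0,0,0,0,0],[0,0,0,0,0,0,0]]'
python3 - <<'E'
from h import *
np.set_printoptions(precision=4,suppress=True)
s=telemetry.observe(); print(s["position"],s["tool_rot"])
c=calibration("wrist"); im=snap("wrist","w1.png"); print(np.array(c["pose"])[:3,3])
h=cv2.cvtColor(im,cv2.COLOR_RGB2HSV)
m=cv2.inRange(h,(0,150,100),(6,255,255)); n,l,st,_=cv2.connectedComponentsWithStats(m)
for i in range(1,n):
    if st[i,4]>40:
        v,u=np.nonzero(l==i); q=unproj("wrist",np.c_[u,v].astype(float),.068,c); print(st[i],q.min(0),q.max(0))
for n,z in {"roller_1":0.012,"magazine":0,"slide_grip":.068,"landing":.024}.items():
    for l in landmark_of(n,"wrist")[:5]: print(n,round(l["score"],2),np.round(l["xy"],1),np.round(at("wrist",*l["xy"],z,c),4))
E
```

```text
clock: 8.25
position: [0.5398, 0.0095, 0.0035]
tool_rot: [3.141, -0.0, 1.57]
force: [0.2, 0.5, -0.2]
grip_width: 0.0701
finger_force: 0.0
clock: 8.75
position: [0.5395, 0.0091, 0.1352]
tool_rot: [3.141, 0.0, 1.57]
force: [0.5, 0.6, 0.6]
grip_width: 0.0854
finger_force: 0.0
clock: 9.25
position: [0.6294, 0.0792, 0.1326]
tool_rot: [-3.141, 0.001, 1.57]
force: [-0.3, -0.5, -0.7]
grip_width: 0.0853
finger_force: 0.0
[0.6294 0.0792 0.1326] [-3.141   0.0006  1.5705]
[0.6299 0.1443 0.2756]
[266 151  30  24 650] [0.6341 0.1023 0.068 ] [0.6548 0.1189 0.068 ]
[410 327  10  12  88] [ 0.7824 -0.0694  0.068 ] [ 0.7958 -0.0519  0.068 ]
roller_1 0.82 [176.3 137.8] [0.5538 0.125  0.012 ]
roller_1 0.7 [173.6 254.8] [0.5418 0.0078 0.012 ]
roller_1 0.5 [104.7 287.8] [ 0.4484 -0.0418  0.012 ]
magazine 0.6 [285.3 304.4] [ 0.6585 -0.0605  0.    ]
magazine 0.58 [284.1 278.2] [ 0.6558 -0.0249  0.    ]
magazine 0.5 [285.7 313.3] [ 0.6595 -0.0737  0.    ]
slide_grip 0.6 [279.8 161.2] [0.6438 0.1116 0.068 ]
```

View pics/w1.png

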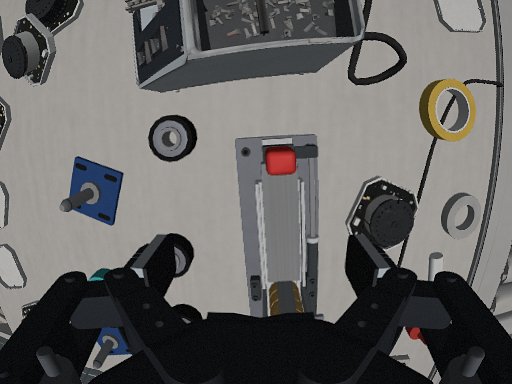

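```bash
python3 - <<'E'
from h import *
# w1 pose approx now (arm still)
c=calibration("wrist")
im=cv2.imread("pics/w1.png"); g=cv2.cvtColor(im,cv2.COLOR_BGR2GRAY).astype(float)
def edge(u0,u1,rows):
    P=[]
    for v in rows:
        r=cv2.GaussianBlur(g,(3,3),0)[v,u0:u1]; d=np.abs(np.diff(r)); P.append((u0+d.argmax()+.5,v))
    return np.array(P,float)
for nm,u0,u1,rows,z in (("left",228,255,range(150,270,6),.008),("right",308,330,range(150,230,6),.008)):
    e=edge(u0,u1,rows); q=unproj("wrist",e,z,c); p=np.polyfit(q[:,1],q[:,0],1); 
    res=q[:,0]-np.polyval(p,q[:,1]); k=abs(res)<.002; p=np.polyfit(q[k,1],q[k,0],1)
    print(nm,"slope dx/dy",p[0],"x at y=.11",np.polyval(p,.11),"n",k.sum(),len(k))
E
```

```text
left slope dx/dy -0.05897332281389079 x at y=.11 0.6075727458812555 n 20 20
right slope dx/dy -0.06068967322746411 x at y=.11 0.6825248766489184 n 14 14
```

```bash
python3 -m inch '[[0,0,0,0,0,-0.06,0],[0.03,0.017,0,0,0,0,0],[0,0,0.03,0,0,0,0],[0,0,0.03,0,0,0,0],[0,0,0.02,0,0,0,0]]'
python3 -m inch '[[0,0,0.01,0,0,0,0],[0,0,0,0,0,0,0.5],[0,0,0,0,0,0,1],[0,0,0,0,0,0,1],[0,0,0,0,0,0,1]]' 60
python3 -m inch '[[0,0,0,0,0,0,1],[0,0,0,0,0,0,1],[0,0,0,0,0,0,1],[0,0,0,0,0,0,1],[0,0,0,0,0,0,1]]' 60
```

```text
clock: 10.0
position: [0.6438, 0.1103, 0.0513]
tool_rot: [-3.14, 0.0, 1.63]
force: [-0.8, 0.2, -0.3]
grip_width: 0.0856
finger_force: 0.0
clock: 10.5
position: [0.6453, 0.1105, 0.044]
tool_rot: [3.14, -0.0, 1.63]
force: [0.2, -0.3, 0.5]
grip_width: 0.0284
finger_force: 0.0
clock: 11.0
position: [0.6443, 0.1105, 0.0441]
tool_rot: [-3.141, -0.001, 1.63]
force: [-9.2, -0.5, 14.4]
grip_width: 0.0208
finger_force: 58.4
```

```bash
python3 -m inch '[[-0.018,0,0,0,0,0,1],[-0.018,0,0,0,0,0,1],[-0.018,0,0,0,0,0,1],[-0.015,0,0,0,0,0,1],[0,0,0,0,0,0,1]]'
python3 -m inch '[[-0.003,0,0,0,0,0,1],[-0.002,0,0,0,0,0,1],[0,0,0,0,0,0,1]]'
```

```text
clock: 11.5
position: [0.6487, 0.0404, 0.0441]
tool_rot: [-3.141, -0.001, 1.629]
force: [-7.9, 6.5, 14.7]
grip_width: 0.0209
finger_force: 59.5
clock: 11.8
position: [0.6488, 0.0386, 0.0441]
tool_rot: [-3.141, -0.003, 1.632]
force: [-9.2, 9.3, 16.3]
grip_width: 0.0209
finger_force: 59.7
```

```bash
python3 -m inch '[[-0.001,0,0,0,0,0,1],[0.018,0,0,0,0,0,1],[0.018,0,0,0,0,0,1],[0.018,0,0,0,0,0,1],[0.018,0,0,0,0,0,1]]'
python3 -m inch '[[0.003,0,0,0,0,0,1],[0,0,0,0,0,0,0.5],[0,0,0,0,0,0,0],[0,0,0,0,0,0,0],[0,0,0,0,0,0,0]]'
python3 -m inch '[[0,0,-0.035,0,0,0,0],[0,0,-0.04,0,0,0,0],[0,0,-0.04,0,0,0,0],[-0.04,0,0,0,0,0,0],[-0.04,0,0,0,0,0,0]]'
python3 -m inch '[[-0.04,0,0,0,0,0,0],[0,0,0,0,0,0,0],[0,0,0,0,0,0,0]]'
cat >> h.py <<'E'
def look(fn=None):
    np.set_printoptions(precision=4,suppress=True)
    s=telemetry.observe(); print("tcp",s["position"],"rot",s["tool_rot"])
    im,c,o=plates("wrist",fn)
    h=cv2.cvtColor(im,cv2.COLOR_RGB2HSV)
    m=cv2.inRange(h,(0,150,100),(6,255,255)); n,l,st,_=cv2.connectedComponentsWithStats(m)
    for i in range(1,n):
        if st[i,4]>40:
            v,u=np.nonzero(l==i); q=unproj("wrist",np.c_[u,v].astype(float),.068,c); print("red",st[i,:2],q[:,:2].min(0),q[:,:2].max(0))
    for n,z in {"roller_1":0.012,"spacer_1":.032}.items():
        for l in landmark_of(n,"wrist")[:5]: print(n,round(l["score"],2),np.round(l["xy"],1),np.round(at("wrist",*l["xy"],z,c),4))
    return im,c
E
python3 -c "
from h import *
look('w2.png')"
```

```text
clock: 12.3
position: [0.6444, 0.1082, 0.044]
tool_rot: [-3.141, -0.001, 1.63]
force: [-7.8, 0.5, 14.4]
grip_width: 0.021
finger_force: 59.8
clock: 12.8
position: [0.6449, 0.1103, 0.0431]
tool_rot: [3.141, -0.0, 1.63]
force: [0.3, -0.4, 1.1]
grip_width: 0.0772
finger_force: 0.0
clock: 13.3
position: [0.6501, 0.0307, 0.1593]
tool_rot: [3.139, -0.001, 1.633]
force: [0.5, -0.8, -1.0]
grip_width: 0.0854
finger_force: 0.0
clock: 13.6
position: [0.6519, -0.0105, 0.158]
tool_rot: [3.142, -0.0, 1.628]
force: [0.4, 0.6, -0.4]
grip_width: 0.0854
finger_force: 0.0
tcp [ 0.6519 -0.0105  0.158 ] rot [ 3.1415 -0.      1.6283]
plate [455.9  73.1] size [59.1 61.4] ang 71.0 px [60 66 56 64] 1685
plate [ 432.9 -127.7] size [62.2 59. ] ang 15.4 px [ 59 238  48  44] 964
red [246  36] [0.6343 0.1015] [0.655 0.118]
red [394 231] [ 0.7786 -0.0584] [ 0.8006 -0.0367]
roller_1 0.75 [164.4  43.2] [0.5494 0.125  0.012 ]
roller_1 0.67 [150.2 159.7] [0.5385 0.0055 0.012 ]
roller_1 0.59 [ 81.1 197.3] [ 0.4474 -0.0405  0.012 ]
spacer_1 0.5 [259.1 196.9] [ 0.6523 -0.0217  0.032 ]
spacer_1 0.42 [261.9  42. ] [0.6465 0.1217 0.032 ]
```

View pics/w2.png

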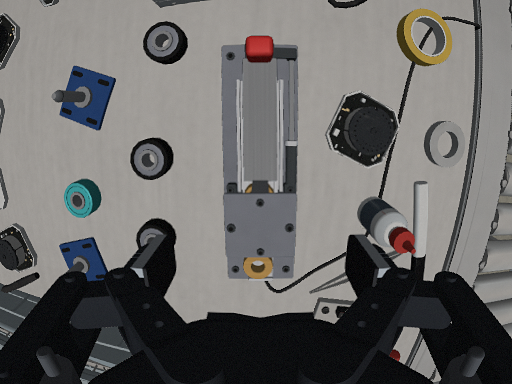

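```bash
python3 -c "
from h import *
c=calibration('wrist')
im=cv2.cvtColor(cv2.imread('pics/w2.png'),cv2.COLOR_BGR2HSV); m=cv2.inRange(im,(8,90,60),(28,255,255)); m[:240]=0; m[300:]=0; m[:,:230]=0; m[:,290:]=0
v,u=np.nonzero(m); print(u.min(),u.max(),v.min(),v.max())
q=unproj('wrist',np.c_[u,v].astype(float),.04,c); print(q.min(0),q.max(0)); r=cv2.minEnclosingCircle((q[:,:2]*1000).astype(np.float32)); print(r)
print(at('wrist',258,267,.04,c))
"
```

```text
243 272 258 278
[ 0.64042695 -0.10277196  0.04      ] [ 0.66936202 -0.07866014  0.04      ]
((654.6360473632812, -87.69810485839844), 15.356680870056152)
[ 0.65552705 -0.0895606   0.04      ]
```

The view shows the fed spacer at px (258,267), just beyond the tower, with the slide back home (red at 260,48). The dropper and puck are undisturbed.

```bash
python3 -m inch '[[-0.03,0,0,0,0,0,0],[-0.03,-0.001,0,0,0,0,0],[-0.0244,0,0,0,0,0,0],[0,0,0,0,0,0,0],[0,0,0.03,0,0,0,0]]'
python3 -m inch '[[0,0,0.03,0,0,0,0],[0,0,0.03,0,0,0,0],[0,0,0.03,0,0,0,0],[0,0,0.01,0,0,0,0],[0,0,0,0,0,0,0]]' 40
```

```text
clock: 14.25
position: [0.6581, -0.0937, 0.1307]
tool_rot: [3.136, 0.0, 1.63]
force: [1.1, -0.3, -0.3]
grip_width: 0.0857
finger_force: 0.0
clock: 14.75
position: [0.6554, -0.0927, 0.027]
tool_rot: [-3.139, -0.0, 1.631]
force: [-0.9, 0.2, -0.6]
grip_width: 0.085
finger_force: 0.0
```

```bash
python3 -m inch '[[-0.002,0,0.008,0,0,0,0],[0,0,0.001,0,0,0,0.4],[0,0,0,0,0,0,0.8],[0,0,0,0,0,0,1],[0,0,0,0,0,0,1]]' 40
python3 -m inch '[[0,0,0,0,0,0,1],[0,0,0,0,0,0,1],[0,0,0,0,0,0,1]]' 40
```

```text
clock: 15.25
position: [0.6563, -0.0957, 0.0195]
tool_rot: [3.141, -0.0, 1.63]
force: [-0.1, 0.3, 14.3]
grip_width: 0.028
finger_force: 14.8
clock: 15.55
position: [0.6563, -0.0957, 0.0197]
tool_rot: [3.141, -0.0, 1.63]
force: [-1.6, 1.2, 5.9]
grip_width: 0.0278
finger_force: 39.3
```

```bash
python3 -m inch '[[0,0,-0.01,0,0,0,1],[0,0,-0.025,0,0,0,1],[0,0,-0.03,0,0,0,1],[0,0,-0.03,0,0,0,1],[0,0,-0.02,0,0,0,1]]'
python3 -m inch '[[0.008,-0.035,0,0,0,0,1],[0.008,-0.038,0,0,0,0,1],[0.008,-0.038,0,0,0,0,1],[0.008,-0.038,0,0,0,0,1],[0.007,-0.038,0,0,0,0,1]]'
python3 -m inch '[[0,-0.035,0,0,0,0,1],[0,0,0,0,0,0,1],[0,0,0,0,0,0,1]]'
python3 -c "
from h import *
look('w3.png')"
```

```text
clock: 16.05
position: [0.6566, -0.096, 0.137]
tool_rot: [3.139, 0.0, 1.63]
force: [0.5, -0.4, -1.2]
grip_width: 0.028
finger_force: 39.8
clock: 16.55
position: [0.4655, -0.0677, 0.1346]
tool_rot: [3.141, -0.0, 1.63]
force: [1.3, 0.1, -1.0]
grip_width: 0.0277
finger_force: 39.9
clock: 16.85
position: [0.4324, -0.0699, 0.1348]
tool_rot: [3.14, -0.001, 1.63]
force: [0.2, -0.1, 0.5]
grip_width: 0.0282
finger_force: 39.9
tcp [ 0.4324 -0.0699  0.1348] rot [ 3.1401 -0.0005  1.6302]
plate [453.8  73.3] size [60.4 59.2] ang 71.0 px [251   0  82  74] 2838
plate [ 405.6 -108.9] size [21.   6.6] ang 16.9 px [219 218  21   8] 108
red [494  16] [0.6329 0.1008] [0.6533 0.1176]
roller_1 0.92 [367.8 206.7] [ 0.5402 -0.084   0.012 ]
roller_1 0.78 [278.7 160. ] [ 0.4486 -0.0445  0.012 ]
roller_1 0.67 [381.4 114.8] [0.5424 0.006  0.012 ]
spacer_1 0.77 [496.6 169. ] [ 0.6854 -0.0294  0.032 ]
spacer_1 0.72 [465.  218.9] [ 0.6516 -0.0865  0.032 ]
spacer_1 0.69 [259.6 244.4] [ 0.4358 -0.1192  0.032 ]
spacer_1 0.45 [476.4 156.7] [ 0.6505 -0.0199  0.032 ]
spacer_1 0.4 [484.3 164.7] [ 0.6643 -0.0268  0.032 ]
```

View pics/w3.png

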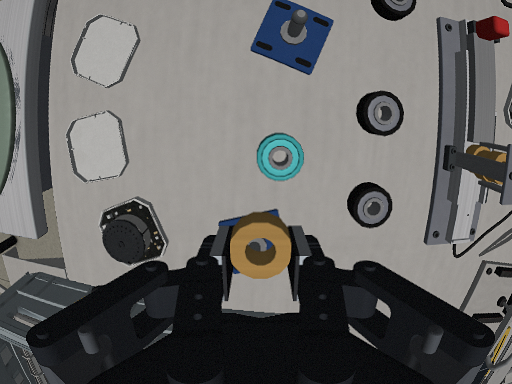

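```bash
cat >> h.py <<'E'
def held(fn,dz,lo=(8,90,60),hi=(28,255,255),box=(190,330,200,300)):
    c=calibration('wrist'); s=telemetry.observe(); z=s["position"][2]+dz
    im=cv2.cvtColor(cv2.imread('pics/'+fn),cv2.COLOR_BGR2HSV); m=cv2.inRange(im,lo,hi); k=np.zeros_like(m); k[box[0]:box[1],box[2]:box[3]]=m[box[0]:box[1],box[2]:box[3]]
    v,u=np.nonzero(k); q=unproj('wrist',np.c_[u,v].astype(float),z,c)
    r=cv2.minEnclosingCircle((q[:,:2]*1000).astype(np.float32)); print("held circle",r, "px",u.min(),u.max(),v.min(),v.max())
    d=np.array(r[0])/1000-s["position"][:2]; y=s["tool_rot"][2]
    print("offset world",d,"tool x,y",d@[np.cos(y),np.sin(y)],d@[np.sin(y),-np.cos(y)])
E
python3 -c "
from h import *
held('w3.png',.0203)
print(proj('wrist',[.431,-.1285,.064]),proj('wrist',[.4538,.0734,.064]))"
```

```text
held circle ((433.232421875, -63.48661422729492), 16.91244125366211) px 230 291 212 278
offset world [0.00012018 0.00655434] tool x,y 0.006535470886321083 0.0005112879297648599
(np.float64(252.36061327220432), np.float64(270.5495467055162)) (np.float64(299.8642141131562), np.float64(12.952056309738907))
```

```bash
python3 -m inch '[[0.034,0.0074,0,0,0,0,1],[0.034,0.0075,0,0,0,0,1],[0.034,0.0075,0,0,0,0,1],[0.034,0.0074,0,0,0,0,1],[0,0,0,0,0,0,1]]'
python3 -m inch '[[0,0,0.025,0,0,0,1],[0,0,0.025,0,0,0,1],[0,0,0.01,0,0,0,1],[0,0,0,0,0,0,1]]'
python3 -c "
from h import *
look('w4.png'); held('w4.png',.0203)"
```

```text
clock: 17.5
position: [0.4549, 0.0718, 0.1337]
tool_rot: [3.141, -0.001, 1.636]
force: [-0.4, -1.1, -0.7]
grip_width: 0.0273
finger_force: 39.9
clock: 17.9
position: [0.4535, 0.0668, 0.0731]
tool_rot: [-3.14, 0.001, 1.63]
force: [-0.6, -0.6, -0.3]
grip_width: 0.0279
finger_force: 39.9
tcp [0.4535 0.0668 0.0731] rot [-3.1396  0.0008  1.6296]
plate [454.1  74.3] size [59.5 59.2] ang 70.8 px [211 143 103  84] 4016
roller_1 0.86 [245.8 325.3] [ 0.4481 -0.0437  0.012 ]
roller_1 0.62 [399.5 138.2] [0.5535 0.1248 0.012 ]
roller_1 0.6 [360.1 281.8] [0.5413 0.0051 0.012 ]
spacer_1 0.89 [259.7 245.8] [0.4551 0.045  0.032 ]
spacer_1 0.62 [469.5 322.5] [ 0.6694 -0.0389  0.032 ]
spacer_1 0.58 [464.1 309.7] [ 0.6528 -0.0206  0.032 ]
spacer_1 0.35 [480.  331.5] [ 0.6943 -0.0555  0.032 ]
held circle ((454.4884033203125, 74.00055694580078), 17.032459259033203) px 230 291 212 278
offset world [0.0001 0.0067] tool x,y 0.0066653218041335055 0.00048510416536603405
```

View pics/w4.png

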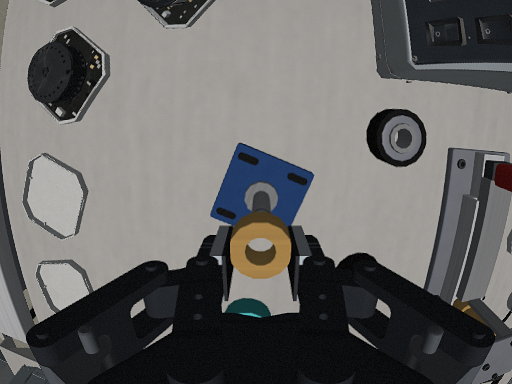

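```bash
python3 -m inch '[[0.0005,0,0.01,0,0,0,1],[0,0,0.012,0,0,0,1],[0,0,0.012,0,0,0,1],[0,0,0.01,0,0,0,1],[0,0,0,0,0,0,1]]'
python3 -m inch '[[0,0,0.01,0,0,0,1],[0,0,0.006,0,0,0,1],[0,0,0,0,0,0,1]]'
```

```text
clock: 18.55
position: [0.4532, 0.0679, 0.0286]
tool_rot: [-3.14, 0.0, 1.63]
force: [0.9, 2.7, -2.2]
grip_width: 0.0275
finger_force: 39.8
clock: 18.85
position: [0.4534, 0.0679, 0.0132]
tool_rot: [-3.141, 0.0, 1.63]
force: [-0.6, 1.7, -2.3]
grip_width: 0.0278
finger_force: 39.8
```

```bash
python3 -m inch '[[0,0,0,0,0,0,0.4],[0,0,0,0,0,0,0],[0,0,0,0,0,0,0],[0,0,0,0,0,0,0],[0,0,-0.04,0,0,0,0]]'
python3 -m inch '[[0,0,-0.05,0,0,0,0],[0,0,-0.04,0,0,0,0],[-0.045,0,0,0,0,0,0],[-0.045,0,0,0,0,0,0],[0,0,0,0,0,0,0]]'
python3 -c "
from h import *
im,c=look('w5.png')
print(proj('wrist',[.454,.0735,.030]),proj('wrist',[.454,.0735,.064]))
cv2.imwrite('pics/c5.png',cv2.resize(cv2.imread('pics/w5.png')[20:320,190:420],None,fx=2,fy=2))
"
```

```text
clock: 19.35
position: [0.452, 0.0674, 0.0518]
tool_rot: [-3.136, 0.001, 1.63]
force: [1.0, 0.8, 0.5]
grip_width: 0.085
finger_force: 0.0
clock: 19.85
position: [0.4591, -0.0269, 0.1448]
tool_rot: [3.14, 0.001, 1.624]
force: [0.0, 0.5, -0.4]
grip_width: 0.0853
finger_force: 0.0
tcp [ 0.4591 -0.0269  0.1448] rot [3.1399 0.0014 1.6243]
plate [453.8  73.2] size [59.2 59. ] ang 71.1 px [219  39  81  79] 2618
plate [ 431.  -128.5] size [59.1 60.5] ang 16.4 px [196 244  65  55] 1863
red [468  51] [0.6342 0.1016] [0.6534 0.1181]
roller_1 0.98 [247.  200.8] [ 0.4483 -0.0447  0.012 ]
roller_1 0.97 [363.2  34.6] [0.5505 0.1257 0.012 ]
roller_1 0.83 [345.4 152.5] [0.54   0.0083 0.012 ]
roller_1 0.7 [453.5 202.6] [ 0.6811 -0.0359  0.012 ]
roller_1 0.58 [338.2 239.3] [ 0.5442 -0.0816  0.012 ]
spacer_1 0.62 [257.7  76.3] [0.4526 0.0711 0.032 ]
spacer_1 0.6 [445.4 193.4] [ 0.6509 -0.0211  0.032 ]
spacer_1 0.56 [454.7 202.6] [ 0.6665 -0.0304  0.032 ]
spacer_1 0.55 [466.3 207.2] [ 0.6853 -0.0349  0.032 ]
(np.float64(260.1056818153063), np.float64(79.88355445329503)) (np.float64(260.1321230973364), np.float64(74.61369840872271))
```

View pics/c5.png

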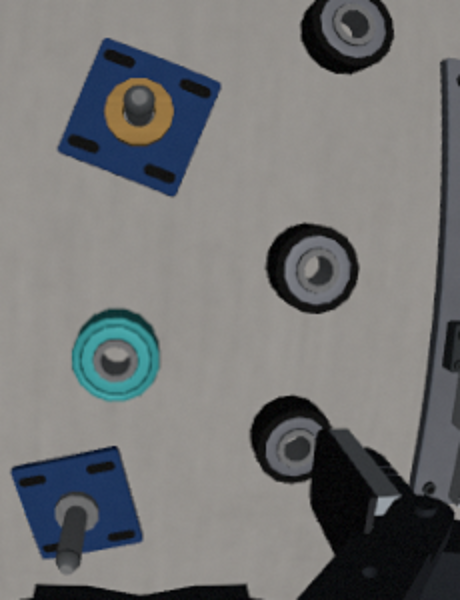

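```bash
python3 -m inch '[[0.01,0.028,0,0,0,0,0],[0.01,0.028,0,0,0,0,0],[0.011,0.0267,0,0,0,0,0],[0,0,0.03,0,0,0,0],[0,0,0.03,0,0,0,0]]'
python3 -m inch '[[0,0,0.03,0,0,0,0],[0,0,0.03,0,0,0,0],[0,0,0,0,0,0,0]]'
```

```text
clock: 20.5
position: [0.5405, 0.016, 0.0832]
tool_rot: [3.141, -0.0, 1.633]
force: [0.6, 0.8, -0.9]
grip_width: 0.0852
finger_force: 0.0
clock: 20.8
position: [0.5377, 0.0151, 0.021]
tool_rot: [-3.136, -0.0, 1.632]
force: [0.6, -0.0, 1.3]
grip_width: 0.0857
finger_force: 0.0
```

```bash
python3 -m inch '[[-0.0065,0.002,0.008,0,0,0,0],[0,0,0.01,0,0,0,0],[0,0,0,0,0,0,0.5],[0,0,0,0,0,0,1],[0,0,0,0,0,0,1]]' 40
python3 -m inch '[[0,0,0,0,0,0,1],[0,0,0,0,0,0,1],[0,0,0,0,0,0,1]]' 40
```

```text
clock: 21.3
position: [0.5425, 0.0078, 0.0066]
tool_rot: [3.141, -0.0, 1.63]
force: [-0.8, -0.2, 0.7]
grip_width: 0.0435
finger_force: 0.6
clock: 21.6
position: [0.5425, 0.0078, 0.0068]
tool_rot: [3.141, -0.0, 1.63]
force: [-3.2, 0.4, 9.2]
grip_width: 0.0399
finger_force: 39.4
```

```bash
python3 -m inch '[[0,0,0,0,0,0,0.3],[0,0,0,0,0,0,0.3],[0,0,0.005,0,0,0,0.3],[0,0,0,0,0,0,0.6],[0,0,0,0,0,0,1]]' 40
python3 -m inch '[[0,0,0,0,0,0,1],[0,0,0,0,0,0,1],[0,0,0,0,0,0,1],[0,0,-0.02,0,0,0,1],[0,0,-0.03,0,0,0,1]]' 50
python3 -m inch '[[0,0,-0.03,0,0,0,1],[0,0,-0.03,0,0,0,1],[0,0,-0.01,0,0,0,1],[0,0,0,0,0,0,1],[0,0,0,0,0,0,1]]' 50
python3 -c "
from h import *
look('w6.png')"
```

```text
clock: 22.1
position: [0.542, 0.0077, 0.0009]
tool_rot: [-3.141, -0.0, 1.63]
force: [-0.1, -1.9, -0.3]
grip_width: 0.0405
finger_force: 40.4
clock: 22.6
position: [0.5412, 0.0074, 0.0505]
tool_rot: [-3.139, 0.0, 1.63]
force: [0.7, 0.3, -0.5]
grip_width: 0.0395
finger_force: 52.1
clock: 23.1
position: [0.5419, 0.0078, 0.1202]
tool_rot: [-3.141, -0.0, 1.631]
force: [0.6, -0.9, -1.2]
grip_width: 0.04
finger_force: 52.1
tcp [0.5419 0.0078 0.1202] rot [-3.1409 -0.0001  1.6306]
plate [454.6  73.2] size [59.2 59.8] ang 70.8 px [127  71  80  82] 2655
red [399  67] [0.6328 0.1013] [0.6541 0.1184]
red [502 265] [ 0.7939 -0.0633] [ 0.8125 -0.0406]
roller_1 0.93 [260.9 251.8] [ 0.5468 -0.0516  0.012 ]
roller_1 0.79 [160.7 234.6] [ 0.4505 -0.0415  0.012 ]
roller_1 0.64 [280.7  55.2] [0.5525 0.125  0.012 ]
spacer_1 0.84 [155.5 112.5] [0.4546 0.0722 0.032 ]
spacer_1 0.72 [380.2 236.9] [ 0.6523 -0.0235  0.032 ]
spacer_1 0.67 [394.8 252.4] [ 0.6712 -0.039   0.032 ]
spacer_1 0.6 [385.2 244.7] [ 0.6591 -0.0312  0.032 ]
```

View pics/w6.png

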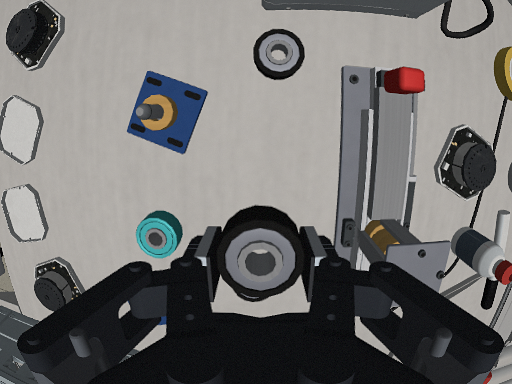

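```bash
python3 -c "
from h import *
c=calibration('wrist'); s=telemetry.observe()
z=.1202+.0235
for p in ((260.5,262),(260.5,260)): print(at('wrist',*p,z,c)-s['position'])
im=cv2.imread('pics/w6.png'); g=cv2.cvtColor(im,cv2.COLOR_BGR2GRAY)
m=((g>85)&(g<190)).astype(np.uint8); m[:215]=0;m[300:]=0;m[:,:222]=0;m[:,301:]=0
n,l,st,ce=cv2.connectedComponentsWithStats(m); i=st[1:,4].argmax()+1; print(st[i])
v,u=np.nonzero(l==i); q=unproj('wrist',np.c_[u,v].astype(float),z,c); print(cv2.minEnclosingCircle((q[:,:2]*1000).astype(np.float32)))
"
```

```text
[0.00074391 0.00072404 0.02380011]
[0.00068097 0.0017549  0.02380011]
[ 225  228   70   62 2664]
((542.1146240234375, 8.908557891845703), 16.027517318725586)
```

```bash
python3 -m inch '[[0.0175,-0.021,0,0,0,0,1],[0.0175,-0.021,0,0,0,0,1],[0.0175,-0.021,0,0,0,0,1],[0.0171,-0.021,0,0,0,0,1],[0,0,0,0,0,0,1]]'
python3 -m inch '[[0,0,0.02,0,0,0,1],[0,0,0.015,0,0,0,1],[0,0,0,0,0,0,1],[0,0,0,0,0,0,1]]'
python3 -c "
from h import *
s=telemetry.observe(); print(s['position'])
plates('wrist','w7.png')"
```

```text
clock: 23.75
position: [0.4515, 0.0738, 0.1202]
tool_rot: [-3.139, -0.0, 1.633]
force: [0.1, -0.3, -0.8]
grip_width: 0.0398
finger_force: 52.2
clock: 24.15
position: [0.4543, 0.0716, 0.0859]
tool_rot: [-3.141, 0.001, 1.63]
force: [0.1, -0.2, 0.2]
grip_width: 0.04
finger_force: 52.2
[0.45425519 0.07159521 0.08589991]
plate [453.8  74. ] size [59.5 59. ] ang 71.0 px [212 148  97  75] 2986
```

```bash
python3 -m inch '[[0.0008,-0.0005,0.012,0,0,0,1],[0,0,0.012,0,0,0,1],[0,0,0.01,0,0,0,1],[0,0,0.008,0,0,0,1],[0,0,0,0,0,0,1]]'
python3 -m inch '[[0,0,0.007,0,0,0,1],[0,0,0.003,0,0,0,1],[0,0,0,0,0,0,1]]'
```

```text
clock: 24.7
position: [0.4531, 0.0726, 0.0429]
tool_rot: [-3.14, 0.0, 1.63]
force: [-0.1, -0.3, 0.3]
grip_width: 0.0397
finger_force: 52.2
clock: 25.0
position: [0.4535, 0.0728, 0.0337]
tool_rot: [-3.141, 0.0, 1.63]
force: [1.2, -0.0, -0.3]
grip_width: 0.0397
finger_force: 52.2
```

```bash
python3 -m inch '[[0,0,0,0,0,0,0.4],[0,0,0,0,0,0,0],[0,0,0,0,0,0,0],[0,0,0,0,0,0,0],[0,0,-0.03,0,0,0,0]]'
python3 -m inch '[[0,0,-0.045,0,0,0,0],[0,0,-0.045,0,0,0,0],[0.006,0.038,0,0,0,0,0],[0.006,0.038,0,0,0,0,0],[0.005,0.038,0,0,0,0,0]]'
python3 -m inch '[[0.005,0.038,0,0,0,0,0],[0.005,0.038,0,0,0,0,0],[0,0,0,0,0,0,0],[0,0,0,0,0,0,0]]'
python3 -c "
from h import *
look('w8.png')"
```

```text
clock: 25.5
position: [0.4524, 0.0725, 0.0625]
tool_rot: [-3.138, 0.001, 1.63]
force: [-0.3, 0.9, 0.5]
grip_width: 0.0855
finger_force: 0.0
clock: 26.0
position: [0.5678, 0.0977, 0.1548]
tool_rot: [3.14, -0.001, 1.631]
force: [-0.3, 1.0, 0.1]
grip_width: 0.0853
finger_force: 0.0
clock: 26.4
position: [0.6416, 0.1108, 0.1534]
tool_rot: [-3.141, 0.001, 1.63]
force: [-0.9, -0.2, 0.3]
grip_width: 0.0851
finger_force: 0.0
tcp [0.6416 0.1108 0.1534] rot [-3.1407  0.0006  1.6301]
plate [455.6  74.3] size [60.8 60.3] ang 71.1 px [ 75 172  48  64] 1266
plate [ 438.1 -133.7] size [51.8 46.7] ang 14.0 px [101 327  29  24] 393
red [251 187] [0.6346 0.1025] [0.6552 0.1191]
roller_1 0.72 [171.1 163.1] [0.5524 0.1247 0.012 ]
roller_1 0.67 [ 76.7 215.4] [0.4304 0.0591 0.012 ]
roller_1 0.53 [173.7 325.2] [ 0.5443 -0.0801  0.012 ]
roller_1 0.48 [262.4 328.6] [ 0.6561 -0.0728  0.012 ]
roller_1 0.42 [101.6 291. ] [ 0.4488 -0.0424  0.012 ]
spacer_1 0.49 [260.9 307.3] [ 0.6512 -0.0239  0.032 ]
spacer_1 0.44 [264.  325.8] [ 0.6564 -0.0509  0.032 ]
spacer_1 0.42 [260.3 317.4] [ 0.6514 -0.0384  0.032 ]
```

View pics/w8.png

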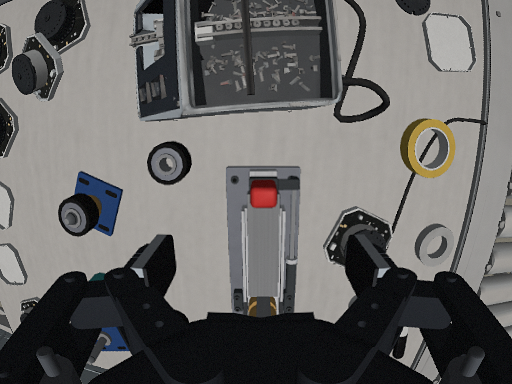

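The roller sits on the spacer at px (78,214) and the slide is home. Now I'll feed the second spacer.

```bash
python3 -m inch '[[0,0.003,0.03,0,0,0,0],[0,0,0.03,0,0,0,0],[0,0,0.03,0,0,0,0],[0,0,0.02,0,0,0,0],[0,0,0,0,0,0,0.5]]' 60
python3 -m inch '[[0,0,0,0,0,0,1],[0,0,0,0,0,0,1],[0,0,0,0,0,0,1],[0,0,0,0,0,0,1],[0,0,0,0,0,0,1]]' 60
python3 -m inch '[[0,0,0,0,0,0,1],[0,0,0,0,0,0,1]]' 60
```

```text
clock: 27.05
position: [0.6428, 0.1112, 0.042]
tool_rot: [-3.138, 0.0, 1.63]
force: [-1.1, 0.0, -0.1]
grip_width: 0.0732
finger_force: 0.0
clock: 27.55
position: [0.6443, 0.1116, 0.0454]
tool_rot: [-3.141, -0.001, 1.63]
force: [-11.1, 0.3, 17.1]
grip_width: 0.021
finger_force: 58.3
clock: 27.75
position: [0.6443, 0.1115, 0.0454]
tool_rot: [-3.141, -0.001, 1.631]
force: [-10.7, 0.2, 16.8]
grip_width: 0.0209
finger_force: 58.3
```

```bash
python3 -m inch '[[-0.018,0,0,0,0,0,1],[-0.018,0,0,0,0,0,1],[-0.018,0,0,0,0,0,1],[-0.015,0,0,0,0,0,1],[0,0,0,0,0,0,1]]'
python3 -m inch '[[-0.003,0,0,0,0,0,1],[-0.003,0,0,0,0,0,1],[0,0,0,0,0,0,1]]'
```

```text
clock: 28.25
position: [0.6487, 0.0413, 0.0454]
tool_rot: [3.142, -0.001, 1.629]
force: [-9.3, 7.2, 17.5]
grip_width: 0.0208
finger_force: 59.6
clock: 28.55
position: [0.6487, 0.0396, 0.0454]
tool_rot: [-3.141, -0.004, 1.632]
force: [-10.9, 14.5, 19.6]
grip_width: 0.0207
finger_force: 59.9
```

```bash
python3 -m inch '[[0.019,0,0,0,0,0,1],[0.018,0,0,0,0,0,1],[0.018,0,0,0,0,0,1],[0.018,0,0,0,0,0,1],[0.002,0,0,0,0,0,1]]'
python3 -m inch '[[0,0,0,0,0,0,0.5],[0,0,0,0,0,0,0],[0,0,0,0,0,0,0],[0,0,0,0,0,0,0],[0,0,-0.035,0,0,0,0]]'
python3 -m inch '[[0,0,-0.04,0,0,0,0],[0,0,-0.04,0,0,0,0],[-0.04,0,0,0,0,0,0],[-0.04,0,0,0,0,0,0],[-0.04,0,0,0,0,0,0]]'
python3 -m inch '[[0,0,0,0,0,0,0],[0,0,0,0,0,0,0]]'
python3 -c "
from h import *
look('w9.png'); held('w9.png',.04-telemetry.observe()['position'][2],box=(240,300,230,290)); cv2.imwrite('pics/c9.png',cv2.imread('pics/w9.png'))"
```

```text
clock: 29.05
position: [0.6442, 0.1122, 0.0453]
tool_rot: [-3.141, 0.0, 1.631]
force: [-9.4, -7.4, 14.7]
grip_width: 0.0211
finger_force: 60.4
clock: 29.55
position: [0.6425, 0.1111, 0.0758]
tool_rot: [-3.136, 0.001, 1.63]
force: [0.7, 0.4, 0.9]
grip_width: 0.0855
finger_force: 0.0
clock: 30.05
position: [0.6519, -0.0097, 0.1594]
tool_rot: [3.141, -0.0, 1.631]
force: [0.4, -0.7, 0.3]
grip_width: 0.0855
finger_force: 0.0
clock: 30.25
position: [0.6519, -0.0095, 0.159]
tool_rot: [3.141, -0.0, 1.628]
force: [0.7, 0.9, -0.3]
grip_width: 0.0853
finger_force: 0.0
tcp [ 0.6519 -0.0095  0.159 ] rot [ 3.1415 -0.      1.6283]
plate [455.8  72.8] size [59.2 61.3] ang 71.2 px [66 67 49 64] 1252
plate [ 433.1 -127.8] size [62.3 58.2] ang 16.1 px [ 60 239  47  43] 950
red [246  38] [0.6343 0.1018] [0.655  0.1177]
red [393 232] [ 0.7788 -0.0589] [ 0.8009 -0.0371]
roller_1 0.91 [167.1  48.7] [0.5523 0.1203 0.012 ]
roller_1 0.89 [67.3 97.6] [0.4321 0.0748 0.012 ]
roller_1 0.68 [156.6 240.2] [ 0.5415 -0.0836  0.012 ]
roller_1 0.57 [ 81.6 199.5] [ 0.447  -0.0425  0.012 ]
spacer_1 0.69 [259.6 262.3] [ 0.6567 -0.0905  0.032 ]
spacer_1 0.55 [259.8 196. ] [ 0.6529 -0.0201  0.032 ]
spacer_1 0.43 [73.5 99.4] [0.4555 0.071  0.032 ]
held circle ((656.1265258789062, -87.95142364501953), 15.157981872558594) px 245 273 258 278
offset world [ 0.0042 -0.0808] tool x,y -0.0808769579516308 -0.0006845784344053692
```

View pics/w9.png

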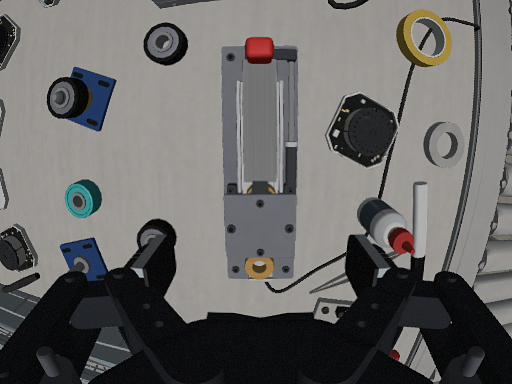

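```bash
python3 -m inch '[[-0.03,0,0,0,0,0,0],[-0.03,0,0,0,0,0,0],[-0.0257,0,0,0,0,0,0],[0,0,0,0,0,0,0],[0,0,0.03,0,0,0,0]]'
python3 -m inch '[[0,0,0.03,0,0,0,0],[0,0,0.03,0,0,0,0],[0,0,0.03,0,0,0,0],[0,0,0.01,0,0,0,0],[0,0,0,0,0,0,0]]' 40
```

```text
clock: 30.9
position: [0.659, -0.0939, 0.1317]
tool_rot: [3.136, 0.001, 1.63]
force: [0.4, -0.3, 0.1]
grip_width: 0.0852
finger_force: 0.0
clock: 31.4
position: [0.6565, -0.0929, 0.028]
tool_rot: [-3.14, -0.0, 1.631]
force: [0.9, -0.7, 0.7]
grip_width: 0.0859
finger_force: 0.0
```

```bash
python3 -m inch '[[-0.002,0,0.008,0,0,0,0],[0,0,0.002,0,0,0,0.4],[0,0,0,0,0,0,0.8],[0,0,0,0,0,0,1],[0,0,0,0,0,0,1]]' 40
python3 -m inch '[[0,0,0,0,0,0,1],[0,0,0,0,0,0,1],[0,0,0,0,0,0,1],[0,0,-0.01,0,0,0,1],[0,0,-0.025,0,0,0,1]]' 50
python3 -m inch '[[0,0,-0.03,0,0,0,1],[0,0,-0.03,0,0,0,1],[0,0,-0.02,0,0,0,1],[0,0,0,0,0,0,1]]' 50
```

```text
clock: 31.9
position: [0.6573, -0.096, 0.0195]
tool_rot: [3.141, 0.0, 1.63]
force: [3.0, -0.4, 13.2]
grip_width: 0.028
finger_force: 14.7
clock: 32.4
position: [0.656, -0.0958, 0.0533]
tool_rot: [-3.139, -0.0, 1.63]
force: [-1.1, 0.5, -0.4]
grip_width: 0.0273
finger_force: 49.5
clock: 32.8
position: [0.6585, -0.0964, 0.1377]
tool_rot: [3.137, 0.001, 1.63]
force: [0.6, -0.6, -1.0]
grip_width: 0.0274
finger_force: 49.5
```

```bash
python3 -m inch '[[-0.004,-0.038,0,0,0,0,1],[-0.004,-0.038,0,0,0,0,1],[-0.004,-0.038,0,0,0,0,1],[-0.004,-0.038,0,0,0,0,1],[-0.004,-0.038,0,0,0,0,1]]'
python3 -m inch '[[-0.0045,-0.036,0,0,0,0,1],[0,0,0,0,0,0,1],[0,0,0.03,0,0,0,1],[0,0,0.03,0,0,0,1],[0,0,0,0,0,0,1]]'
python3 -c "
from h import *
look('w10.png'); held('w10.png',.0205)"
```

```text
clock: 33.3
position: [0.4668, -0.1273, 0.134]
tool_rot: [-3.141, -0.0, 1.631]
force: [0.5, -0.3, -0.6]
grip_width: 0.0274
finger_force: 49.6
clock: 33.8
position: [0.4316, -0.1335, 0.0718]
tool_rot: [-3.137, -0.001, 1.63]
force: [-0.5, 0.7, 0.3]
grip_width: 0.0274
finger_force: 49.6
tcp [ 0.4316 -0.1335  0.0718] rot [-3.1375 -0.0009  1.6303]
plate [ 430.8 -129.5] size [58.9 59.3] ang 16.5 px [211 152  95  78] 3739
roller_1 0.96 [292.5  78. ] [ 0.4483 -0.0417  0.012 ]
roller_1 0.83 [411.2 149.1] [ 0.5419 -0.0823  0.012 ]
roller_1 0.33 [260.9 245.5] [ 0.4344 -0.1637  0.012 ]
spacer_1 0.81 [261.7 243.6] [ 0.4343 -0.1529  0.032 ]
held circle ((433.3877258300781, -127.16889953613281), 16.82856559753418) px 230 290 212 277
offset world [0.0001 0.0071] tool x,y 0.007031438485244075 0.0005384407923388923
```

```bash
python3 -m inch '[[-0.0013,-0.0008,0.01,0,0,0,1],[0,0,0.012,0,0,0,1],[0,0,0.012,0,0,0,1],[0,0,0.01,0,0,0,1],[0,0,0,0,0,0,1]]'
python3 -m inch '[[0,0,0.009,0,0,0,1],[0,0,0.005,0,0,0,1],[0,0,0,0,0,0,1]]'
```

```text
clock: 34.45
position: [0.4317, -0.1352, 0.0287]
tool_rot: [-3.14, -0.0, 1.63]
force: [-1.8, 0.7, -1.9]
grip_width: 0.0275
finger_force: 50.0
clock: 34.75
position: [0.432, -0.1353, 0.0154]
tool_rot: [-3.141, -0.0, 1.63]
force: [-3.1, 0.6, -2.8]
grip_width: 0.0275
finger_force: 49.9
```

```bash
python3 -m inch '[[0,0,0,0,0,0,0.4],[0,0,0,0,0,0,0],[0,0,0,0,0,0,0],[0,0,0,0,0,0,0],[0,0,-0.04,0,0,0,0]]'
python3 -m inch '[[0,0,-0.045,0,0,0,0],[0,0,-0.045,0,0,0,0],[0.015,0.038,0,0,0,0,0],[0.015,0.038,0,0,0,0,0],[0.0154,0.0374,0,0,0,0,0]]'
python3 -m inch '[[0,0,0,0,0,0,0],[0,0,0,0,0,0,0]]'
python3 -c "
from h import *
look('w11.png')"
```

```text
clock: 35.25
position: [0.4306, -0.135, 0.0539]
tool_rot: [-3.136, -0.001, 1.63]
force: [0.7, 0.2, 1.7]
grip_width: 0.0857
finger_force: 0.0
clock: 35.75
position: [0.5444, -0.082, 0.1468]
tool_rot: [3.14, -0.0, 1.631]
force: [-0.2, -0.6, -1.2]
grip_width: 0.0856
finger_force: 0.0
clock: 35.95
position: [0.5428, -0.0829, 0.1457]
tool_rot: [-3.141, 0.0, 1.631]
force: [-0.8, -0.5, 0.1]
grip_width: 0.0857
finger_force: 0.0
tcp [ 0.5428 -0.0829  0.1457] rot [-3.1412  0.0004  1.6314]
plate [454.7  73. ] size [60.3 59.7] ang 70.6 px [141   0  76  58] 1527
plate [ 432.  -129.3] size [60.  58.9] ang 16.4 px [120 187  66  56] 1474
red [493 293] [ 0.843 -0.225] [ 0.8679 -0.1862]
roller_1 0.94 [257.9 183. ] [ 0.5413 -0.0826  0.012 ]
roller_1 0.62 [163.7 136.9] [ 0.4481 -0.0423  0.012 ]
roller_1 0.57 [168.9   8.4] [0.445  0.0858 0.012 ]
spacer_1 0.66 [394.7 134.3] [ 0.6641 -0.0235  0.032 ]
spacer_1 0.6 [382.5 128. ] [ 0.6508 -0.0192  0.032 ]
```

View pics/w11.png

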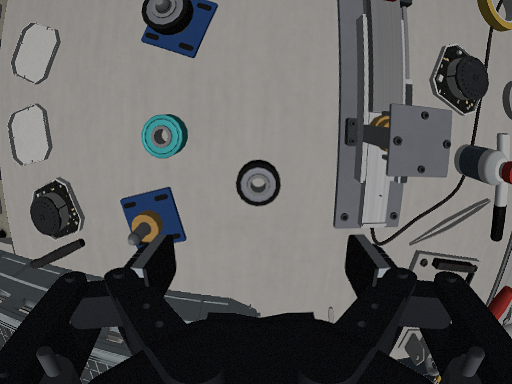

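The second spacer sits on bracket 1 (px 147,227), the landing is empty, and the roller is at (258,183). Next I grasp the roller.

```bash
python3 -m inch '[[0,-0.001,0.03,0,0,0,0],[0,0,0.03,0,0,0,0],[0,0,0.03,0,0,0,0],[0,0,0.03,0,0,0,0],[0,0,0.01,0,0,0,0]]' 40
python3 -m inch '[[0,0,0,0,0,0,0],[0,0,0,0,0,0,0]]'
```

```text
clock: 36.6
position: [0.54, -0.0836, 0.014]
tool_rot: [-3.139, -0.0, 1.629]
force: [0.2, 0.2, 0.7]
grip_width: 0.0852
finger_force: 0.0
clock: 36.8
position: [0.5421, -0.0837, 0.0172]
tool_rot: [3.141, 0.0, 1.63]
force: [0.5, 0.3, -0.5]
grip_width: 0.0857
finger_force: 0.0
```

```bash
python3 -m inch '[[0.001,0,0.008,0,0,0,0],[0,0,0.008,0,0,0,0.3],[0,0,0,0,0,0,0.5],[0,0,0,0,0,0,1],[0,0,0,0,0,0,1]]' 40
python3 -m inch '[[0,0,0,0,0,0,1],[0,0,0,0,0,0,1],[0,0,0,0,0,0,1],[0,0,0,0,0,0,1]]' 50
```

```text
clock: 37.3
position: [0.5417, -0.0823, 0.0003]
tool_rot: [3.141, 0.0, 1.63]
force: [-0.5, 0.3, -0.5]
grip_width: 0.0402
finger_force: 40.3
clock: 37.7
position: [0.5418, -0.0823, 0.0004]
tool_rot: [3.141, 0.0, 1.63]
force: [-1.9, 0.8, 5.9]
grip_width: 0.0403
finger_force: 49.8
```

```bash
python3 -m inch '[[0,0,-0.02,0,0,0,1],[0,0,-0.03,0,0,0,1],[0,0,-0.03,0,0,0,1],[0,0,-0.03,0,0,0,1],[0,0,-0.01,0,0,0,1]]'
python3 -m inch '[[0,0,0,0,0,0,1],[0,0,0,0,0,0,1]]'
cat >> h.py <<'E'
def hub(fn,dz=.0238):
    c=calibration('wrist'); s=telemetry.observe(); z=s['position'][2]+dz
    g=cv2.cvtColor(snap('wrist',fn),cv2.COLOR_RGB2GRAY)
    m=((g>85)&(g<190)).astype(np.uint8); m[:215]=0;m[300:]=0;m[:,:222]=0;m[:,301:]=0
    n,l,st,ce=cv2.connectedComponentsWithStats(m); i=st[1:,4].argmax()+1; print(st[i])
    v,u=np.nonzero(l==i); q=unproj('wrist',np.c_[u,v].astype(float),z,c); r=cv2.minEnclosingCircle((q[:,:2]*1000).astype(np.float32)); print(r,np.array(r[0])/1000-s['position'][:2],s['position'])
E
python3 -c "
from h import *
hub('w12.png'); plates()"
```

```text
clock: 38.2
position: [0.5427, -0.0824, 0.1226]
tool_rot: [3.138, 0.0, 1.63]
force: [0.6, -0.2, -0.4]
grip_width: 0.0404
finger_force: 50.8
clock: 38.4
position: [0.5414, -0.082, 0.1192]
tool_rot: [-3.141, -0.0, 1.631]
force: [-0.9, -0.3, -1.8]
grip_width: 0.0402
finger_force: 50.8
[ 225  228   70   62 2657]
((541.752685546875, -80.5451431274414), 16.0268611907959) [0.00038369 0.0014125 ] [ 0.54136899 -0.08195764  0.11924595]
plate [453.6  69.5] size [53.1 60.1] ang 70.8 px [132   0  81  54] 1694
plate [ 432.3 -129.3] size [60.4 59.6] ang 16.2 px [111 195  70  66] 1962
```

```bash
python3 -m inch '[[-0.0104,-0.0282,0,0,0,0,1],[-0.0104,-0.0282,0,0,0,0,1],[-0.0104,-0.0282,0,0,0,0,1],[-0.0103,-0.0283,0,0,0,0,1],[0,0,0,0,0,0,1]]'
python3 -m inch '[[0,0,0.02,0,0,0,1],[0,0,0.015,0,0,0,1],[0,0,0,0,0,0,1],[0,0,0,0,0,0,1]]'
python3 -c "
from h import *
hub('w13.png'); plates()"
```

```text
clock: 39.0
position: [0.4278, -0.1318, 0.1194]
tool_rot: [-3.139, -0.0, 1.627]
force: [0.8, 0.4, -0.8]
grip_width: 0.0399
finger_force: 50.8
clock: 39.4
position: [0.4313, -0.1305, 0.0848]
tool_rot: [-3.14, 0.0, 1.63]
force: [0.0, 1.1, -0.5]
grip_width: 0.0401
finger_force: 50.8
[ 225  228   70   62 2665]
((431.6585388183594, -129.04330444335938), 16.043214797973633) [0.00038047 0.00149573] [ 0.43127806 -0.13053903  0.08480122]
plate [ 431.  -129.7] size [58.8 59.5] ang 16.5 px [213 154  90  73] 2889
```

```bash
python3 -m inch '[[0,0,0.012,0,0,0,1],[0,0,0.012,0,0,0,1],[0,0,0.01,0,0,0,1],[0,0,0.008,0,0,0,1],[0,0,0,0,0,0,1]]'
python3 -m inch '[[0,0,0.006,0,0,0,1],[0,0,0.003,0,0,0,1],[0,0,0,0,0,0,1]]'
```

```text
clock: 40.0
position: [0.4308, -0.1304, 0.0419]
tool_rot: [-3.14, -0.0, 1.63]
force: [0.3, 0.3, -1.0]
grip_width: 0.0404
finger_force: 50.9
clock: 40.3
position: [0.4313, -0.1303, 0.0338]
tool_rot: [-3.141, -0.0, 1.63]
force: [0.2, 0.4, -0.4]
grip_width: 0.0401
finger_force: 50.9
```

```bash
python3 -m inch '[[0,0,0,0,0,0,0.4],[0,0,0,0,0,0,0],[0,0,0,0,0,0,0],[0,0,0,0,0,0,0],[0,0,-0.03,0,0,0,0]]'
python3 -m inch '[[0,0,-0.04,0,0,0,0],[0,0,-0.04,0,0,0,0],[0,0,-0.04,0,0,0,0],[0.04,0.01,0,0,0,0,0],[0.04,0.01,0,0,0,0,0]]'
python3 -m inch '[[0.03,0.01,0,0,0,0,0],[0,0,0,0,0,0,0],[0,0,0,0,0,0,0]]'
python3 -c "
from h import *
im,c=look('w14.png')
b=((.4538,.0735),(.4313,-.129))
for x,y in b: print([np.round(proj('wrist',[x,y,z],c)) for z in (.03,.054,.064)])
grab=snap('scene','s2.png')
for x,y in b: print([np.round(proj('scene',[x,y,z])) for z in (.014,.03,.054,.064)])
s=grab; A=cv2.resize(s[250:384,190:350],None,fx=3.5,fy=3.5,interpolation=cv2.INTER_CUBIC)[:469,:560]
B=cv2.resize(im[:,150:350],None,fx=1.2,fy=1.22)[:469,:240]
cv2.imwrite('pics/c14.png',np.hstack([A,B])[:,:,::-1])"
```

```text
clock: 40.8
position: [0.4301, -0.1302, 0.0625]
tool_rot: [-3.138, -0.001, 1.63]
force: [0.7, -1.1, 1.2]
grip_width: 0.0853
finger_force: 0.0
clock: 41.3
position: [0.4473, -0.0486, 0.1853]
tool_rot: [3.139, -0.001, 1.628]
force: [0.6, -0.4, 0.2]
grip_width: 0.0856
finger_force: 0.0
clock: 41.6
position: [0.4548, -0.0184, 0.184]
tool_rot: [-3.142, 0.0, 1.632]
force: [-0.6, -0.4, 0.1]
grip_width: 0.0851
finger_force: 0.0
tcp [ 0.4548 -0.0184  0.184 ] rot [-3.1415  0.0002  1.6318]
plate [453.9  73.3] size [59.1 59.2] ang 70.9 px [229  56  71  70] 1268
plate [ 431.3 -128.7] size [58.9 59.9] ang 16.5 px [206 237  58  44] 1115
red [448  67] [0.6333 0.1019] [0.6539 0.1182]
red [504 317] [ 0.8548 -0.2284] [ 0.8737 -0.2011]
roller_1 0.85 [233.7 280.1] [ 0.431  -0.1513  0.012 ]
roller_1 0.81 [264.6  88.6] [0.4543 0.0746 0.012 ]
roller_1 0.7 [357.   52.4] [0.5515 0.1254 0.012 ]
roller_1 0.56 [253.9 196.2] [ 0.45   -0.0422  0.012 ]
spacer_1 0.68 [432.1 191.8] [ 0.6552 -0.0192  0.032 ]
spacer_1 0.52 [439.7 201. ] [ 0.6693 -0.0296  0.032 ]
spacer_1 0.41 [236.  268.5] [ 0.4345 -0.1229  0.032 ]
[array([264.,  88.]), array([265.,  86.]), array([265.,  85.])]
[array([233., 272.]), array([231., 283.]), array([231., 288.])]
[array([219., 296.]), array([219., 292.]), array([219., 286.]), array([218., 283.])]
[array([258., 358.]), array([258., 353.]), array([258., 347.]), array([258., 344.])]Traceback (most recent call last):
  File "<string>", line 10, in <module>
    cv2.imwrite('pics/c14.png',np.hstack([A,B])[:,:,::-1])
                               ~~~~~~~~~^^^^^^^
    return _nx.concatenate(arrs, 1, dtype=dtype, casting=casting)
           ~~~~~~~~~~~~~~~^^^^^^^^^^^^^^^^^^^^^^^^^^^^^^^^^^^^^^^
ValueError: all the input array dimensions except for the concatenation axis must match exactly, but along dimension 0, the array at index 0 has size 469 and the array at index 1 has size 468
```

```bash
python3 -c "
import cv2,numpy as np
s=cv2.imread('pics/s2.png');im=cv2.imread('pics/w14.png')
A=cv2.resize(s[250:384,190:350],(528,442),interpolation=cv2.INTER_CUBIC)
B=cv2.resize(im[30:330,180:330],(221,442),interpolation=cv2.INTER_CUBIC)
cv2.imwrite('pics/c14.png',np.hstack([A,B]))"
```

```text
(no output)
```

View pics/c14.png

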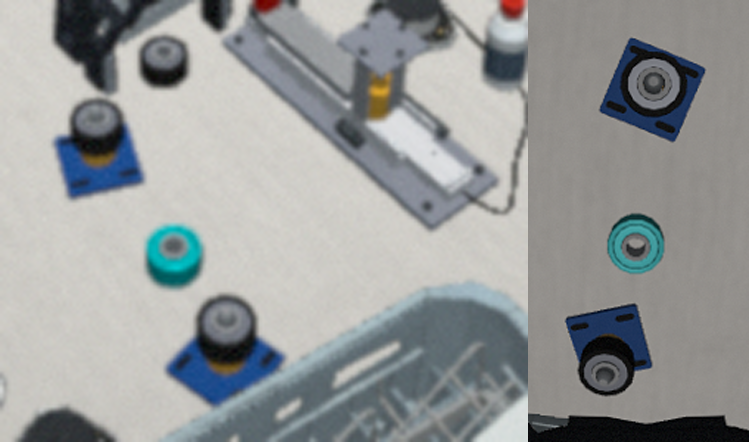

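Both brackets have a roller seated level on a spacer: hub centres are at scene px (219,287) and (258.5,346), against 286 and 347 predicted for fully seated. The third roller is untouched, the landing is empty and the slide is home.

```bash
python3 -c "
from workcell import bot
print(bot.job_done())"
```

```text
the job is handed in; nothing more can be done
None
```

The job is handed in, with no verdict returned yet: both brackets on the bench have a spacer and a roller seated, two spacers were fed and the other two stay in the magazine, the leftover roller is untouched, and the puck and dropper were not disturbed.

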